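Put the square punch away in the tool drawer

ROBOT

A 7-joint arm with a two-finger parallel gripper is mounted at the origin on the work surface. World frame = base frame: x ahead of the robot, y to its left, z up, the work surface at z = 0. Lengths are in m, angles in rad, forces in N, time in s.
With the tool pointing down it reaches from about 0.4 to 0.85 m from the base axis. Payload 10.4 kg.
Tool frame: the origin (TCP) lies on the front face of the gripper's body, between the roots of the fingers; the fingertips stand 70 mm ahead of it and the grasp point (between the pads) lies 51 mm ahead of it; y points along the fingers, z is the direction in which the jaws open and shut, and the axes are right-handed (so a half turn about y gives the same grasp; the last joint's range is limited). The gripper opens to 87 mm and grips with 3 to 60 N. Pads are 19 mm wide; open, the fingers measure 117 mm over their backs; the gripper's body (75 mm by 190 mm) begins 51 mm behind the grasp point.
Start: joints at [-1.166, 0.332, -0.065, 1.46, 0.022, 1.35, -0.088], TCP at [0.259, 0.569, 0.292] pointing down, gripper open.
Joint ranges: [-2.6, 2.6], [-0.5, 2.12], [-1.47, 1.34], [0.16, 2.42], [-1.27, 4.41], [0.06, 2.06], [-2.6, 2.6]. Speed limits (rad/s): [2.22, 2.22, 2.79, 2.79, 3.14, 3.14, 3.14].

INTERFACE

Orientations are given as a unit quaternion [x, y, z, w].
In Python, from bench import * gives the robot as it stands. The module is installed in compiled form; this text tells all that it offers.
- The arm moves only by the shell command python3 -m pendant 'ROWS' [FORCE]. ROWS is JSON, a list of rows, each an object with "dp": the shift along the world's x, y, z in mm, a list of three; "angular": the turn, a rotation vector about the world's x, y, z in degrees, a list of three; "jaw": the closure in counts, from 0 (fully open) to 255 (shut). A call has 1 to 12 rows; each row shifts and turns the commanded pose from where the row before left it; what a row does not reach is not made up. A row lasts 1/10 s, in which the tool goes at most 50 mm and 8.59 degrees, less where a joint would pass 70% of its speed; a pose out of reach is approached as far as the arm can. A call is refused whole if a number of a shift passes 50 or a number of a turn 8.59, either way. A call with a gripper value outside its range is refused whole. The fingers move at their own pace and stop on an object; FORCE is the grip in N (left out, the last holds). Time passes only in rows, so rows that do not move let the fingers close. It gives the time, the measured TCP pose, the force and the opening at its end, in the units of the state.
- read_state(): the state, without advancing time (a new reading comes with each control period).
- camera(name): name is "scene" or "side" or "wrist"; returns (picture, depth): 384x512x3 uint8, red, green, blue; 384x512 float32, m along the optical axis (not along the pixel's ray), 0 where there is no reading.
- get_calibration(name): a dict with "K" (3x3 intrinsics, pixels), "dist" ([k1, k2, p1, p2, k3] as OpenCV has them; the pictures are not rectified), "extrinsics" (4x4, takes a point from world to camera coordinates). Camera axes: x right, y up, looking along -z (the intrinsics and any distortion apply to the point x, -y, -z); pixel columns grow to the right and rows downward; lengths in m; the calibration is good to about 2 mm. A picture is of the moment at which its call begins: read the wrist's pose just before it. get_calibration takes no time and is no camera call; for the wrist camera it gives the pose at the moment of the call.
- close_job(): hands the job in, once; it reports no verdict.
The state is a dict: "time": time; "joint_positions": joint angles; "joint_vel": joint speeds; "joint_torque": joint torques, N m; "ee_pos": TCP position; "eef_rot": TCP orientation; "ft_force": force on the tool from outside, world axes, zero at the start; "torque": the same for the moment, N m; "width": finger opening in m.
Only numpy, scipy, OpenCV 4.12 (cv2) and the standard library are available. Lean on these libraries where they do the work, as an engineer would, in place of code of your own. Each camera call takes 0.05 s, during which the arm holds its last target.

TASK

Put the square steel punch away: pull the top drawer of the small grey cabinet out to its stop, lay the punch flat in the empty cradle between the two dark wooden ribs (either end first), let go of it, and then push the drawer fully home. Leave the lower drawer shut and leave the brass bosses and the hammer where they are.

Things in the scene. Friction and masses are not known exactly. Their poses are not given: they have to be found in the camera images.
- cabinet: small grey metal cabinet fixed on the bench with two pale wooden drawers one above the other; 240 mm deep (x) x 260 mm wide (y) x 160 mm high. Origin at the centre of its underside; its -x axis points out of the front, towards the robot, the way the drawers come out. The whole cabinet may stand left or right of centre, a little turned
- top_drawer (a joint): travel of the top drawer in m: 0 fully home, 0.15 out at its stop; starts at 0 to 0.015. It slides with about 2 N of friction and stays where it is left. Its front is 250 mm wide, 12 mm thick, its upper edge 155 mm above the bench and 64 mm above the drawer's floor; side walls rise 32 mm above the floor
- top_drawer_pull (a point): middle of the top drawer's steel bar handle: a horizontal bar, 10 mm diameter, 110 mm long along y, a post at each end, 40 mm of clear space between bar and drawer front. It is 130 mm above the bench, 30 mm below the cabinet's top. Axes parallel to the cabinet's; moves with the drawer
- cradle (a point): middle of the empty cradle's floor in the top drawer, 91 mm above the bench, 134 mm behind the bar and 45 mm right of it seen from the robot; axes as the cabinet's. Two dark wooden ribs along x, 130 mm long, 6 wide, 7 high, 26 mm clear between them. Right drawer wall 60 mm away; to the left, from 80 mm, two fixed round punches 12 mm high. Drawer fully out: 73 mm in front of the cabinet's front
- punch_mid (a point): centre of the punch: a plain steel bar tool 110 mm long along its x axis, 18 x 18 mm square from x = -55 to +30 mm, then a 14 mm round tip to +55 mm; about 0.25 kg, mass centre about 6 mm to the -x side. It lies loose on the steel block, 9 mm above the block's top, z up, x roughly away from the robot; the bosses are on its +y side
- punch: the same punch; origin under its middle, on its underside, axes as at punch_mid
- block: dark steel bench block, 130 (x) x 160 (y) x 55 mm high, fixed on a dark wooden board 18 mm thick, its top 73 mm above the bench; origin at the centre of its underside. It stands on the other side of the bench from the cabinet
- boss1: turned brass boss (flanged button), 30 mm diameter, 12 mm high, standing loose on the steel block about 95 mm to the +y side of the punch; origin at the centre of its underside. Not to be disturbed
- boss2: turned brass boss (flanged button), 30 mm diameter, 12 mm high, standing loose on the steel block about 95 mm to the +y side of the punch; origin at the centre of its underside. Not to be disturbed
- boss3: turned brass boss (flanged button), 30 mm diameter, 12 mm high, standing loose on the steel block about 95 mm to the +y side of the punch; origin at the centre of its underside. Not to be disturbed
- hammer: small ball-pein hammer, 180 mm long along x, 28 mm high, wooden handle towards the robot, lying loose on the wooden board beyond the block; origin under the handle, 30 mm from its end. Not to be disturbed
- low_drawer (a joint): travel of the lower drawer in m, 0 shut; same handle 75 mm lower (55 mm above the bench). It starts shut and must stay shut
Things that resemble listed ones, but are neither listed nor needed, are in the scene too. What is meant by the punch is not green or orange, and is the larger of those in its own colour.

How it is judged:
On the way, in this order (a step that is already met when the one before it is completed fails the run):
1. the top drawer is pulled out to its stop (value of joint top_drawer above 0.145 m), for 0.2 s.
2. the punch lies in the cradle of the drawn-out drawer, let go (y of punch_mid in the frame of cradle between -0.006 and 0.006 m and z of punch_mid in the frame of cradle between 0.004 and 0.013 m and x of punch_mid in the frame of cradle between -0.03 and 0.035 m and angle between the x axis of punch_mid and the x axis of cradle, either way round below 0.15 rad and contact force between the fingers and punch below 0.1 N and value of joint top_drawer above 0.1 m), for 0.2 s.
At the end, for the whole second after the job is handed in: Top drawer home within 5 mm, lower one within 10 mm; punch at rest in the cradle, let go: its centre within 6 mm of the cradle's middle line, 4 to 13 mm above its floor, at most 30 mm nearer or 35 mm farther along it than its middle, parallel to the ribs within 0.15 rad, either way round (y of punch_mid in the frame of cradle between -0.006 and 0.006 m and z of punch_mid in the frame of cradle between 0.004 and 0.013 m and x of punch_mid in the frame of cradle between -0.03 and 0.035 m and angle between the x axis of punch_mid and the x axis of cradle, either way round below 0.15 rad and contact force between the fingers and punch below 0.1 N and value of joint top_drawer below 0.005 m and value of joint low_drawer below 0.01 m and linear speed of punch below 0.02 m/s); the robot touches nothing.
It fails at once if a brass boss is moved by more than 15 mm (distance of any of boss1, boss2, boss3 from where it was at the start of the episode above 0.015 m).
It fails at once if the hammer is moved by more than 20 mm (distance of hammer from where it was at the start of the episode above 0.02 m).
It fails at once if the lower drawer is pulled open by more than 20 mm (value of joint low_drawer above 0.02 m).
It also fails if it takes over 67 s, if anything falls off the work surface, if the arm or the gripper's body presses on something with over 40 N, if the wrist force passes 120 N, or if a joint passes its speed limit or range.

## Working session

There is one attempt and no reset: what is moved stays moved. The work goes in short steps, Python scripts to look and compute and a shell command to move; the robot and the scene stay as the last step left them, time stands still between calls to the robot, and variables do not carry over. Pictures are saved under pics/ and viewed, and the job is handed in when it is done.

```bash
mkdir -p pics
cat > h.py <<'E'
import numpy as np, cv2
from bench import *
def shot(name,fn):
    c=get_calibration(name); p,d=camera(name)
    cv2.imwrite(f'pics/{fn}.png',p[:,:,::-1]); np.savez(f'pics/{fn}.npz',p=p,d=d,K=c['K'],dist=c['dist'],E=c['extrinsics'])
def load(fn): return np.load(f'pics/{fn}.npz')
def world(z,u,v,r=1):
    d=z['d'][v-r:v+r+1,u-r:u+r+1]; d=np.median(d[d>0])
    x=cv2.undistortPoints(np.array([[[u,v]]],float),z['K'],z['dist'])[0,0]
    pc=np.array([x[0]*d,-x[1]*d,-d,1]); return (np.linalg.inv(z['E'])@pc)[:3]
def onplane(z,u,v,h):
    x=cv2.undistortPoints(np.array([[[u,v]]],float),z['K'],z['dist'])[0,0]
    Ei=np.linalg.inv(z['E']); o=Ei[:3,3]; r=Ei[:3,:3]@np.array([x[0],-x[1],-1]); return o+r*(h-o[2])/r[2]
def proj(z,P):
    q=z['E']@np.append(P,1); pc=np.array([[[q[0],-q[1],-q[2]]]])
    return cv2.projectPoints(pc,np.zeros(3),np.zeros(3),z['K'],z['dist'])[0].ravel()
def crop(fn,u0,v0,u1,v1,s,out):
    im=cv2.imread(f'pics/{fn}.png')[v0:v1,u0:u1]; cv2.imwrite(f'pics/{out}.png',cv2.resize(im,None,fx=s,fy=s,interpolation=cv2.INTER_CUBIC))
E
python3 - <<'E'
from h import *
s=read_state(); print({k:np.round(v,3).tolist() for k,v in s.items()})
for n in('scene','side'): shot(n,n+'0')
for n in('scene','side','wrist'):
    c=get_calibration(n); print(n,np.round(np.linalg.inv(c['extrinsics']),3).tolist())
E
```

```text
{'time': 0.0, 'joint_positions': [-1.166, 0.333, -0.065, 1.461, 0.022, 1.35, -0.089], 'joint_vel': [-0.001, -0.001, 0.001, -0.0, -0.0, 0.002, -0.0], 'joint_torque': [-0.0, -62.328, 0.025, -38.989, -0.061, 0.04, 0.0], 'ee_pos': [0.259, 0.568, 0.291], 'eef_rot': [0.691, -0.15, 0.15, -0.69], 'ft_force': [-0.577, -0.735, 0.482], 'torque': [-0.029, -0.01, -0.004], 'width': 0.087}
scene [[-0.047, -0.686, 0.726, 1.115], [0.999, -0.042, 0.025, 0.035], [0.013, 0.727, 0.687, 0.613], [0.0, 0.0, 0.0, 1.0]]
side [[-0.989, 0.078, -0.128, 0.509], [-0.149, -0.564, 0.812, 0.607], [-0.009, 0.822, 0.57, 0.518], [0.0, 0.0, 0.0, 1.0]]
wrist [[0.415, -0.882, -0.223, 0.2], [0.91, 0.402, 0.103, 0.597], [-0.001, -0.245, 0.969, 0.384], [0.0, 0.0, 0.0, 1.0]]
```

View pics/scene0.png

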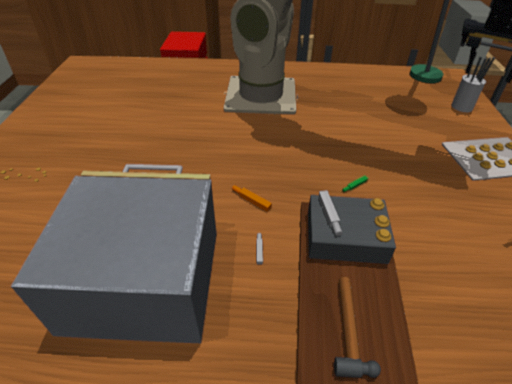

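View pics/side0.png

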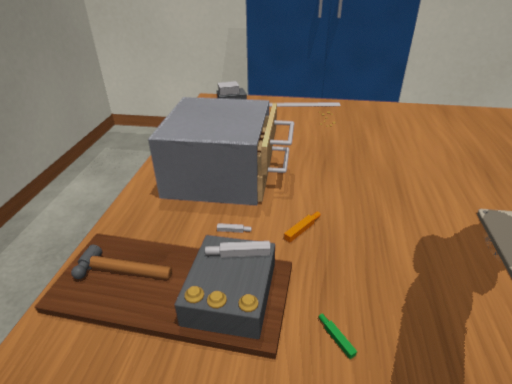

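Both views show the cabinet on the -y side (bar at about (152,168) in scene), and the silver punch on the block at about (330,213) with the bosses at +y. A smaller silver decoy lies at (260,248), with orange and green ones beyond it. I'll enlarge these areas to measure them.

Run:
```python
from h import *
crop('scene0',290,170,410,270,6,'c1'); crop('side0',190,220,290,320,6,'c2'); crop('scene0',30,150,230,220,4,'c3'); crop('side0',150,90,310,210,5,'c4')
```

```text
(no output)
```

View pics/c1.png

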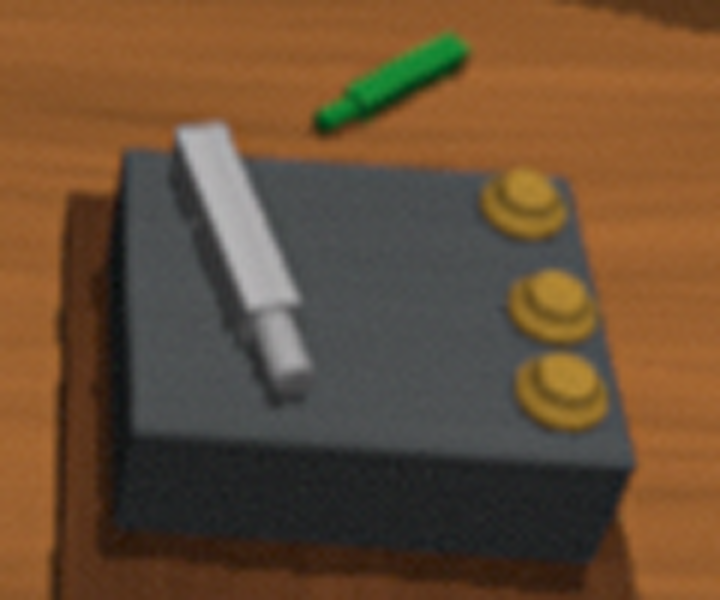

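View pics/c2.png

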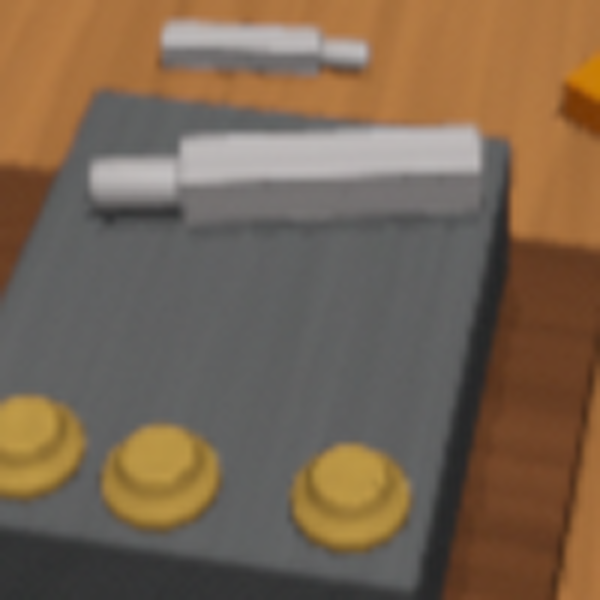

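View pics/c3.png

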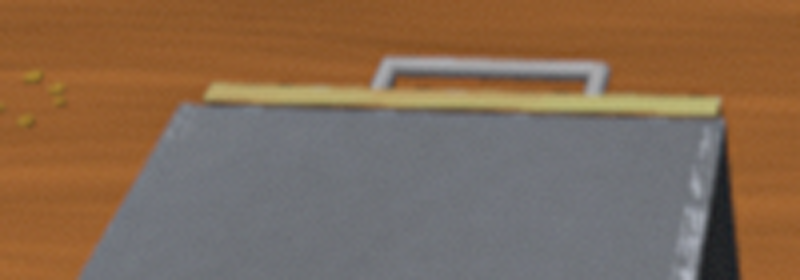

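View pics/c4.png

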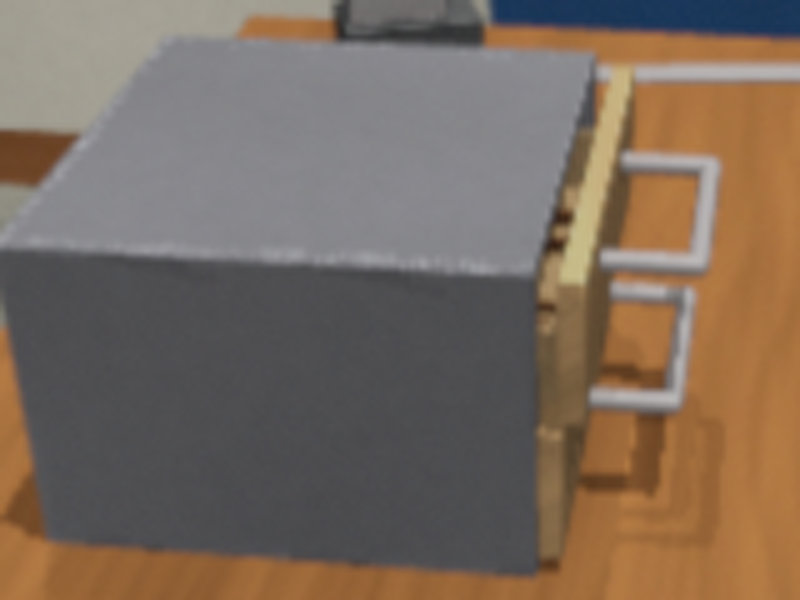

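Run:
```python
from h import *
S=load('scene0');D=load('side0')
f=lambda z,c,o,s,h:[np.round(onplane(z,o[0]+u/s,o[1]+v/s,h)*1000,1).tolist() for u,v in c]
print('punch top scene',f(S,[(176,132),(226,124),(299,300),(245,310)],(290,170),6,.091))
print('punch top side',f(D,[(183,138),(478,126),(482,176),(181,184)],(190,220),6,.091))
print('tip scene',f(S,[(290,383)],(290,170),6,.082),'side',f(D,[(92,180)],(190,220),6,.082))
print('block top scene',f(S,[(125,152),(565,180),(632,465),(135,435)],(290,170),6,.073))
print('bosses',f(S,[(525,185),(557,292),(567,375)],(290,170),6,.085), f(D,[(30,425),(162,453),(352,474)],(190,220),6,.085))
print('bar scene',f(S,[(384,62),(608,67)],(30,150),4,.133))
print('bar side',f(D,[(716,160),(702,266)],(150,90),5,.131))
print('front edge scene',f(S,[(207,84),(722,97),(207,102),(722,115)],(30,150),4,.155))
print('front edge side',f(D,[(633,66),(583,285),(559,283),(618,66)],(150,90),5,.155))
print('cab top scene',f(S,[(183,104),(724,118)],(30,150),4,.16), [np.round(onplane(S,u,v,.16)*1000,1).tolist() for u,v in [(12,286),(210,300)]])
print('cab top side',f(D,[(170,37),(592,53),(533,270),(0,245)],(150,90),5,.16))
for n,z,p in(('S',S,[(330,210),(152,168),(120,240)]),('D',D,[(245,247),(291,133),(215,120)])):
  for q in p: print(n,q,np.round(world(z,*q)*1000,1))
```

```text
punch top scene [[564.0, 145.6, 91.0], [558.9, 163.5, 91.0], [640.6, 179.5, 91.0], [645.9, 161.5, 91.0]]
punch top side [[642.6, 163.0, 91.0], [560.2, 146.3, 91.0], [556.7, 166.3, 91.0], [638.9, 181.2, 91.0]]
tip scene [[668.1, 175.0, 82.0]] side [[667.1, 174.2, 82.0]]
block top scene [[556.6, 130.3, 73.0], [561.5, 286.7, 73.0], [688.1, 281.8, 73.0], [684.5, 125.8, 73.0]]
bosses [[577.1, 266.5, 85.0], [626.8, 267.5, 85.0], [662.5, 263.5, 85.0]] [[658.5, 263.9, 85.0], [623.7, 267.6, 85.0], [576.4, 267.2, 85.0]]
bar scene [[552.8, -258.8, 133.0], [549.8, -141.6, 133.0]]
bar side [[549.4, -259.5, 131.0], [547.9, -141.9, 131.0]]
front edge scene [[600.2, -327.1, 155.0], [594.6, -74.2, 155.0], [613.2, -321.7, 155.0], [607.6, -72.4, 155.0]]
front edge side [[599.0, -320.9, 155.0], [593.9, -71.6, 155.0], [604.2, -72.0, 155.0], [606.9, -319.9, 155.0]]
cab top scene [[620.8, -328.8, 160.0], [615.1, -70.0, 160.0]] [[859.8, -324.2, 160.0], [862.6, -36.6, 160.0]]
cab top side [[854.7, -319.1, 160.0], [621.5, -323.9, 160.0], [615.4, -72.8, 160.0], [849.7, -65.6, 160.0]]
S (330, 210) [617.4 162.3  93.7]
S (152, 168) [ 556.6 -202.9  132.2]
S (120, 240) [ 768.2 -193.5  161.6]
D (245, 247) [599.8 165.6  89.9]
D (291, 133) [ 550.1 -190.4  133.2]
D (215, 120) [ 733.4 -183.9  159.2]
```

```bash
cat >> h.py <<'E'
from scipy.spatial.transform import Rotation as R
def target(p,yaw_jaw,grasp_off=0.051):
    "dp mm / rotvec deg from measured pose to: grasp point p, tool y down, jaw axis at yaw_jaw deg in world xy (mod 180); prints both"
    s=read_state(); r=R.from_quat(s['eef_rot'])
    print('t',round(s['time'],2),'ee',np.round(s['ee_pos']*1 if 0 else np.array(s['ee_pos'])*1000,1),'q',np.round(s['joint_positions'],2),'F',np.round(s['ft_force'],1),'w',round(s['width']*1000,1))
    for k in (0,180):
        a=np.radians(yaw_jaw+k); z=np.array([np.cos(a),np.sin(a),0]); y=np.array([0,0,-1.]); x=np.cross(y,z)
        t=R.from_matrix(np.stack([x,y,z],1)); rv=(t*r.inv()).as_rotvec(degrees=True)
        tcp=np.array(p)-grasp_off*y
        print('k',k,'dp mm',np.round((tcp-np.array(s['ee_pos']))*1000,1),'rot',np.round(rv,2))
E
python3 - <<'E'
from h import *
r=R.from_quat(read_state()['eef_rot']).as_matrix(); print(np.round(r,3))
target([.551,-.2005,.210],1.3)
target([.608,.1647,.102],101)
E
```

```text
[[ 0.91  -0.     0.415]
 [-0.415 -0.001  0.91 ]
 [ 0.    -1.    -0.001]]
t 0.1 ee [259.2 568.4 291.5] q [-1.17  0.33 -0.06  1.46  0.02  1.35 -0.09] F [ 0.9 -0.2  0.3] w 86.9
k 0 dp mm [ 291.8 -768.9  -30.5] rot [ 5.000e-02 -6.000e-02 -6.419e+01]
k 180 dp mm [ 291.8 -768.9  -30.5] rot [7.0000e-02 5.0000e-02 1.1581e+02]
t 0.1 ee [259.2 568.4 291.5] q [-1.17  0.33 -0.06  1.46  0.02  1.35 -0.09] F [ 0.9 -0.2  0.3] w 86.9
k 0 dp mm [ 348.8 -403.7 -138.5] rot [ 8.000e-02 -1.000e-02  3.551e+01]
k 180 dp mm [ 348.8 -403.7 -138.5] rot [-1.0000e-02 -1.0000e-01 -1.4449e+02]
```

```bash
python3 -m pendant '[{"dp":[9,-25,0],"angular":[0,0,-4],"jaw":160},{"dp":[18,-47,0],"angular":[0,0,-6],"jaw":160},{"dp":[18,-47,0],"angular":[0,0,-6],"jaw":160},{"dp":[18,-47,0],"angular":[0,0,-6],"jaw":160},{"dp":[18,-47,0],"angular":[0,0,-6],"jaw":160},{"dp":[18,-47,0],"angular":[0,0,-6],"jaw":160},{"dp":[18,-47,0],"angular":[0,0,-6],"jaw":160},{"dp":[18,-47,0],"angular":[0,0,-6],"jaw":160},{"dp":[18,-47,0],"angular":[0,0,-6],"jaw":160},{"dp":[18,-47,0],"angular":[0,0,-6],"jaw":160},{"dp":[18,-47,0],"angular":[0,0,-6],"jaw":160},{"dp":[18,-47,0],"angular":[0,0,0],"jaw":160}]' 20; python3 -c "
from h import *
target([.551,-.2005,.210],1.3)"
```

```text
time: 1.3
ee_pos: [0.4651, 0.028, 0.2923]
eef_rot: [-0.505, 0.494, -0.494, 0.506]
ft_force: [1.4, -0.4, -1.0]
width: 0.0323
t 1.3 ee [465.1  28.  292.3] q [-0.63 -0.05  0.46  1.88  0.02  1.3  -0.15] F [ 1.4 -0.4 -1. ] w 32.3
k 0 dp mm [  85.9 -228.5  -31.3] rot [-0.02  0.02  0.02]
k 180 dp mm [  85.9 -228.5  -31.3] rot [ 3.0000e-02  4.0000e-02 -1.7998e+02]
```

```bash
python3 -m pendant '[{"dp":[16,-43,0],"angular":[0,0,0],"jaw":160},{"dp":[16,-43,0],"angular":[0,0,0],"jaw":160},{"dp":[16,-43,0],"angular":[0,0,0],"jaw":160},{"dp":[16,-43,0],"angular":[0,0,0],"jaw":160},{"dp":[12,-31,-5],"angular":[0,0,0],"jaw":160},{"dp":[8,-18,-5],"angular":[0,0,0],"jaw":160},{"dp":[0,0,-5],"angular":[0,0,0],"jaw":160},{"dp":[0,0,0],"angular":[0,0,0],"jaw":160}]' 20; python3 -c "
from h import *
target([.551,-.2005,.130],1.3)
shot('wrist','w1');shot('side','s1')"
```

```text
time: 2.1
ee_pos: [0.5485, -0.1906, 0.2761]
eef_rot: [0.507, -0.494, 0.493, -0.506]
ft_force: [0.6, 0.7, -0.8]
width: 0.0323
t 2.1 ee [ 548.5 -190.6  276.1] q [-0.31  0.28  0.69  1.64 -0.18  1.29  0.43] F [ 0.6  0.7 -0.8] w 32.3
k 0 dp mm [  2.5  -9.9 -95.1] rot [-0.02 -0.12 -0.16]
k 180 dp mm [  2.5  -9.9 -95.1] rot [ 1.8000e-01 -2.0000e-02  1.7984e+02]
```

View pics/w1.png

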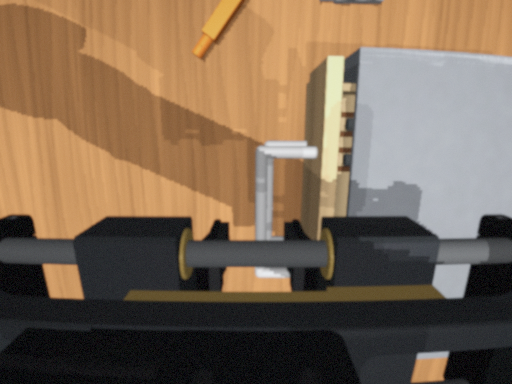

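View pics/s1.png

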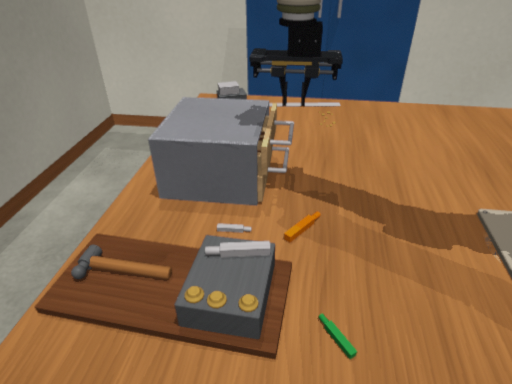

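The wrist view shows the bar (column about 263, rows 150–275) between the two fingers (columns about 215 and 295). I'll check its x from this view, then go down.

```bash
python3 -c "
from h import *
z=load('w1')
for u,v in [(262,175),(264,200),(266,220)]: print(np.round(world(z,u,v)*1000,1), np.round(onplane(z,u,v,.133)*1000,1))"
python3 -m pendant '[{"dp":[2,-8,-20],"angular":[0,0,0],"jaw":160},{"dp":[0,-2,-30],"angular":[0,0,0],"jaw":160},{"dp":[0,0,-25],"angular":[0,0,0],"jaw":160},{"dp":[0,0,-15],"angular":[0,0,0],"jaw":160},{"dp":[0,0,-4],"angular":[0,0,0],"jaw":160},{"dp":[0,0,0],"angular":[0,0,0],"jaw":160}]' 20; python3 -c "
from h import *
target([.551,-.2005,.130],1.3)"
```

```text
[ 553.4 -164.9  135.1] [ 553.4 -165.2  133. ]
[ 555.8 -186.4  134.1] [ 555.8 -186.7  133. ]
[ 558.1 -205.   131.9] [ 558.1 -204.6  133. ]
time: 2.8
ee_pos: [0.5512, -0.2004, 0.1837]
eef_rot: [-0.507, 0.493, -0.493, 0.507]
ft_force: [-0.3, -0.9, 0.8]
width: 0.0324
t 2.8 ee [ 551.2 -200.4  183.7] q [-0.27  0.38  0.66  1.73 -0.26  1.12  0.5 ] F [-0.3 -0.9  0.8] w 32.4
k 0 dp mm [-0.2 -0.1 -2.7] rot [-0.01  0.02 -0.23]
k 180 dp mm [-0.2 -0.1 -2.7] rot [-3.0000e-02 -2.0000e-02  1.7977e+02]
```

```bash
python3 -m pendant '[{"dp":[0,0,-2],"angular":[0,0,0],"jaw":220},{"dp":[0,0,0],"angular":[0,0,0],"jaw":255},{"dp":[0,0,0],"angular":[0,0,0],"jaw":255},{"dp":[0,0,0],"angular":[0,0,0],"jaw":255}]' 15
```

```text
time: 3.2
ee_pos: [0.5513, -0.2009, 0.1818]
eef_rot: [-0.506, 0.493, -0.494, 0.507]
ft_force: [-0.3, -0.4, 3.5]
width: 0.0095
```

```bash
python3 -m pendant '[{"dp":[-8,0,0],"angular":[0,0,0],"jaw":255},{"dp":[-16,-0.4,0],"angular":[0,0,0],"jaw":255},{"dp":[-20,-0.5,0],"angular":[0,0,0],"jaw":255},{"dp":[-20,-0.5,0],"angular":[0,0,0],"jaw":255},{"dp":[-20,-0.5,0],"angular":[0,0,0],"jaw":255},{"dp":[-18,-0.5,0],"angular":[0,0,0],"jaw":255},{"dp":[-12,-0.3,0],"angular":[0,0,0],"jaw":255},{"dp":[-8,-0.2,0],"angular":[0,0,0],"jaw":255},{"dp":[0,0,0],"angular":[0,0,0],"jaw":255}]' 15
```

```text
time: 4.1
ee_pos: [0.4282, -0.2035, 0.1817]
eef_rot: [-0.506, 0.494, -0.493, 0.507]
ft_force: [-1.8, 3.1, 6.5]
width: 0.0093
```

```bash
python3 -m pendant '[{"dp":[-6,-0.2,0],"angular":[0,0,0],"jaw":255},{"dp":[-4,-0.1,0],"angular":[0,0,0],"jaw":255},{"dp":[-3,0,0],"angular":[0,0,0],"jaw":255},{"dp":[-3,0,0],"angular":[0,0,0],"jaw":255},{"dp":[0,0,0],"angular":[0,0,0],"jaw":255}]' 15
```

```text
time: 4.6
ee_pos: [0.4129, -0.2038, 0.1817]
eef_rot: [-0.506, 0.493, -0.493, 0.507]
ft_force: [-1.1, 4.2, 7.7]
width: 0.0095
```

```bash
python3 -m pendant '[{"dp":[-3,0,0],"angular":[0,0,0],"jaw":255},{"dp":[-2,0,0],"angular":[0,0,0],"jaw":255},{"dp":[0,0,0],"angular":[0,0,0],"jaw":255}]' 15; python3 -m pendant '[{"dp":[-3,0,0],"angular":[0,0,0],"jaw":255},{"dp":[0,0,0],"angular":[0,0,0],"jaw":255}]' 15
```

```text
time: 4.9
ee_pos: [0.411, -0.2037, 0.1819]
eef_rot: [-0.505, 0.491, -0.495, 0.508]
ft_force: [19.0, 1.6, -12.2]
width: 0.0096
time: 5.1
ee_pos: [0.4093, -0.2037, 0.1821]
eef_rot: [-0.505, 0.489, -0.496, 0.509]
ft_force: [29.9, -0.4, -21.9]
width: 0.0128
```

The drawer has reached its stop: force has risen to 30 N and the fingers are yielding. I'll back off, open the jaws and lift.

```bash
python3 -m pendant '[{"dp":[2,0,0],"angular":[0,0,0],"jaw":255},{"dp":[1,0,0],"angular":[0,0,0],"jaw":160},{"dp":[0,0,0],"angular":[0,0,0],"jaw":160},{"dp":[0,0,0],"angular":[0,0,0],"jaw":160},{"dp":[0,0,15],"angular":[0,0,0],"jaw":160},{"dp":[0,0,30],"angular":[0,0,0],"jaw":160},{"dp":[0,0,45],"angular":[0,0,0],"jaw":160},{"dp":[0,0,30],"angular":[0,0,0],"jaw":120},{"dp":[0,0,0],"angular":[0,0,0],"jaw":100}]' 15;  python3 -c "
from h import *
target([.608,.1647,.2],101)
shot('side','s2');shot('scene','c2s')
crop('s2',150,90,350,230,4,'s2c')"
```

```text
time: 6.0
ee_pos: [0.4088, -0.2051, 0.3047]
eef_rot: [-0.505, 0.492, -0.495, 0.507]
ft_force: [-0.1, -0.4, 0.1]
width: 0.0418
t 6.0 ee [ 408.8 -205.1  304.7] q [-0.36 -0.11  0.69  1.9   0.07  1.33  0.33] F [-0.1 -0.4  0.1] w 41.8
k 0 dp mm [199.2 369.8 -53.7] rot [-0.25  0.25 99.56]
k 180 dp mm [199.2 369.8 -53.7] rot [  0.24   0.24 -80.44]
```

View pics/s2c.png

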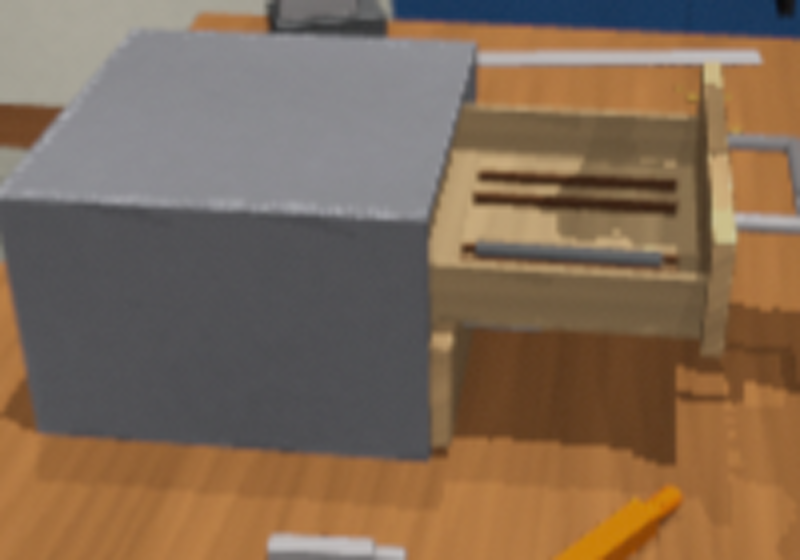

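View pics/c2s.png

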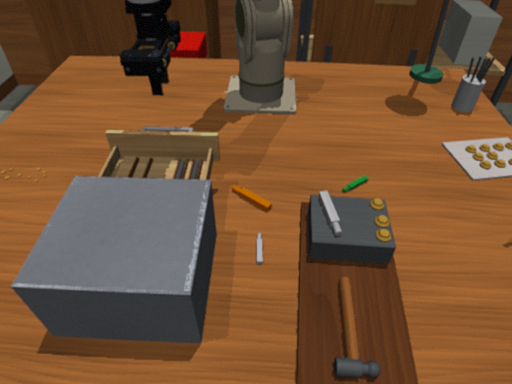

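Run:
```python
from h import *
D=load('s2');S=load('c2s')
for z,n in((D,'s2'),(S,'c2s')):pass
crop('s2',255,120,335,165,9,'s2d'); crop('c2s',90,115,230,200,5,'c2d')
# predictions
yaw=np.radians(1.3);ux=np.array([np.cos(yaw),np.sin(yaw)]);uy=np.array([-ux[1],ux[0]])
bar=np.array([.4115,-.2037])
cr=bar+.134*ux-.045*uy; print('cradle',cr)
for a,b,h in [(-65,13,98),(65,13,98),(-65,-13,98),(65,-13,98),(-65,19,98),(65,19,98),(-65,-19,98),(65,-19,98)]:
    P=np.append(cr+a/1000*ux+b/1000*uy,h/1000); s=proj(D,P); c=proj(S,P)
    print(a,b,'side crop',np.round((s-[255,120])*9),'scene crop',np.round((c-[90,115])*5))
```

```text
cradle [ 0.54648644 -0.24564831]
-65 13 side crop [576. 178.] scene crop [300. 213.]
65 13 side crop [114. 155.] scene crop [222. 414.]
-65 -13 side crop [574. 137.] scene crop [243. 212.]
65 -13 side crop [124. 115.] scene crop [159. 412.]
-65 19 side crop [576. 187.] scene crop [313. 214.]
65 19 side crop [112. 164.] scene crop [237. 414.]
-65 -19 side crop [574. 127.] scene crop [230. 212.]
65 -19 side crop [126. 106.] scene crop [145. 412.]
```

View pics/s2d.png

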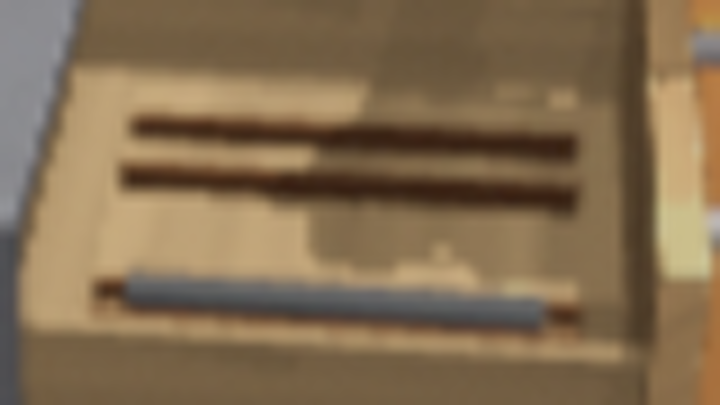

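View pics/c2d.png

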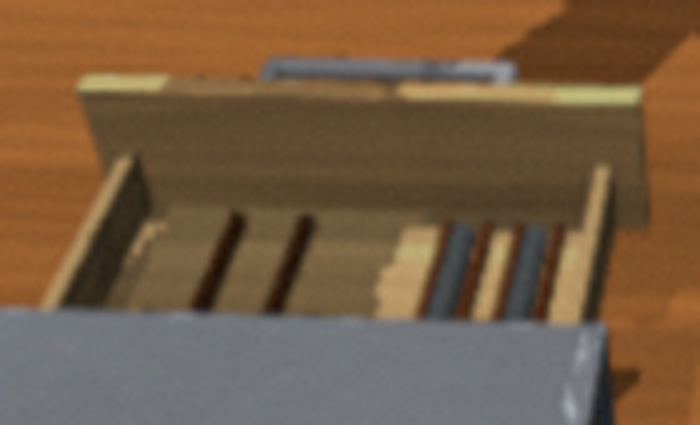

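The ribs sit within about 3 mm of where I predicted them. I'll check them with the wrist camera from above, which is cheap since only 6 s have gone.

```bash
python3 -m pendant '[{"dp":[20,-15,0],"angular":[0,0,0],"jaw":100},{"dp":[40,-30,0],"angular":[0,0,0],"jaw":100},{"dp":[40,-30,0],"angular":[0,0,0],"jaw":100},{"dp":[20,-15,0],"angular":[0,0,0],"jaw":100},{"dp":[0,0,0],"angular":[0,0,0],"jaw":100},{"dp":[0,0,0],"angular":[0,0,0],"jaw":100}]' 15;  python3 -c "
from h import *
shot('wrist','w2')
z=load('w2'); im=cv2.imread('pics/w2.png')
yaw=np.radians(1.3);ux=np.array([np.cos(yaw),np.sin(yaw)]);uy=np.array([-ux[1],ux[0]])
cr=np.array([.5465,-.2456])
for a,b in [(-65,13),(65,13),(-65,-13),(65,-13),(-65,19),(65,19),(-65,-19),(65,-19)]:
    print(a,b,np.round(proj(z,np.append(cr+a/1000*ux+b/1000*uy,.098)),1))
"
```

```text
time: 6.7
ee_pos: [0.5262, -0.294, 0.2994]
eef_rot: [0.507, -0.495, 0.493, -0.505]
ft_force: [0.4, 0.9, 0.1]
width: 0.0526
-65 13 [212.5 129.7]
65 13 [341.7 130.2]
-65 -13 [213.3 155.6]
65 -13 [340. 156.]
-65 19 [212.3 123.6]
65 19 [342.1 124.1]
-65 -19 [213.5 161.4]
65 -19 [339.6 161.8]
```

View pics/w2.png

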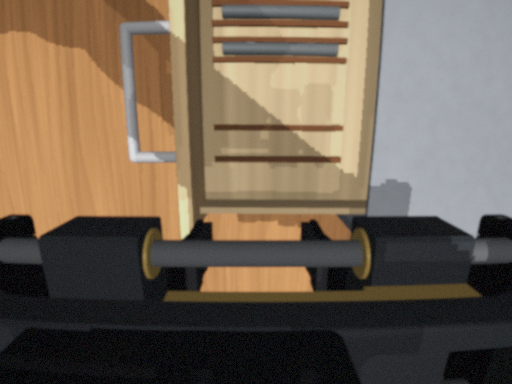

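```bash
python3 -c "
from h import *
crop('w2',200,110,360,180,5,'w2c')"
```

```text
(no output)
```

View pics/w2c.png

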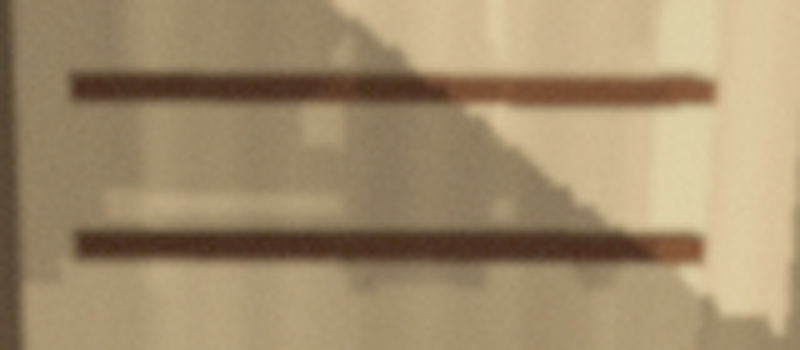

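```bash
python3 -m pendant '[{"dp":[3,20,0],"angular":[0,0,-3.5],"jaw":100},{"dp":[7,38,0],"angular":[0,0,-7],"jaw":100},{"dp":[7,40,0],"angular":[0,0,-7],"jaw":100},{"dp":[7,40,0],"angular":[0,0,-7],"jaw":100},{"dp":[7,40,0],"angular":[0,0,-7],"jaw":100},{"dp":[7,40,0],"angular":[0,0,-7],"jaw":100},{"dp":[7,40,0],"angular":[0,0,-7],"jaw":100},{"dp":[7,40,0],"angular":[0,0,-7],"jaw":100},{"dp":[7,40,0],"angular":[0,0,-7],"jaw":100},{"dp":[7,40,-5],"angular":[0,0,-7],"jaw":100},{"dp":[7,40,-10],"angular":[0,0,-7],"jaw":100},{"dp":[6,30,-10],"angular":[0,0,-6],"jaw":100}]' 15;  python3 -c "
from h import *
target([.608,.1647,.152],101)"
```

```text
time: 7.95
ee_pos: [0.6051, 0.1576, 0.2763]
eef_rot: [-0.073, 0.704, -0.702, 0.073]
ft_force: [0.3, 0.0, -0.4]
width: 0.053
t 7.95 ee [605.1 157.6 276.3] q [-0.96  0.44  0.85  1.52 -0.34  1.34 -1.44] F [ 0.3  0.  -0.4] w 53.0
k 0 dp mm [  2.9   7.1 -73.3] rot [ 1.0000e-02 -2.3000e-01  1.7916e+02]
k 180 dp mm [  2.9   7.1 -73.3] rot [-0.14 -0.   -0.84]
```

```bash
python3 -m pendant '[{"dp":[3,7,-10],"angular":[0,0,-0.8],"jaw":100},{"dp":[0,0,-25],"angular":[0,0,0],"jaw":100},{"dp":[0,0,-10],"angular":[0,0,0],"jaw":100},{"dp":[0,0,0],"angular":[0,0,0],"jaw":100}]' 15;  python3 -c "
from h import *
shot('wrist','w3');shot('side','s3'); crop('s3',160,150,320,310,4,'s3c')
target([.608,.1647,.102],101)"
```

```text
time: 8.35
ee_pos: [0.6081, 0.1604, 0.2303]
eef_rot: [0.07, -0.704, 0.704, -0.068]
ft_force: [0.2, -0.2, -0.5]
width: 0.053
t 8.45 ee [609.3 160.6 232.3] q [-0.95  0.48  0.84  1.56 -0.37  1.26 -1.43] F [-0.1 -1.   0. ] w 53.3
k 0 dp mm [ -1.3   4.1 -79.3] rot [-7.0000e-02 -6.0000e-02  1.7986e+02]
k 180 dp mm [ -1.3   4.1 -79.3] rot [-0.04  0.04 -0.14]
```

View pics/w3.png

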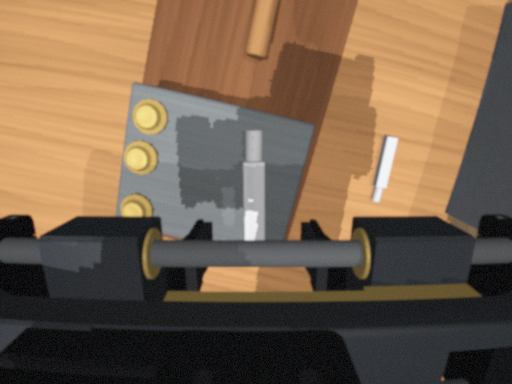

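View pics/s3c.png

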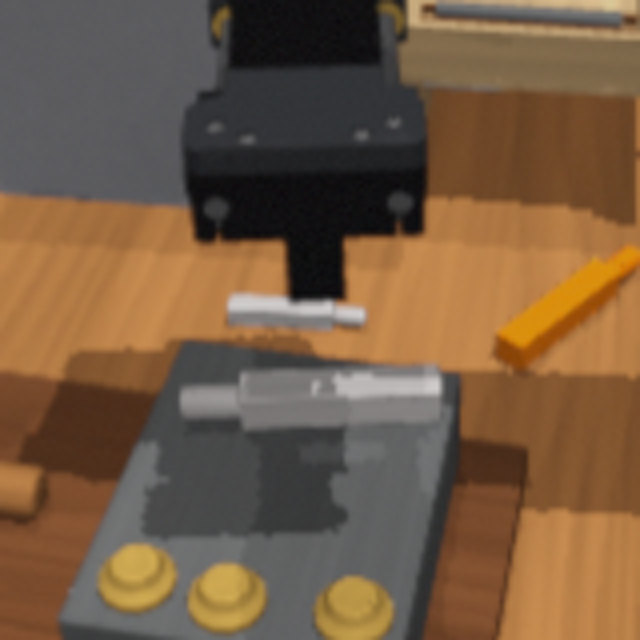

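```bash
python3 -c "
from h import *
crop('w3',215,120,295,245,5,'w3c')
z=load('w3')
c=np.array([.6133,.1657]); u=np.array([np.cos(np.radians(11)),np.sin(np.radians(11))]);n=np.array([-u[1],u[0]])
for a,b in [(30,9),(30,-9),(-10,9),(-10,-9)]: 
   p=proj(z,np.append(c+a/1000*u+b/1000*n,.091)); print(a,b,np.round(p,1),'crop',np.round((p-[215,120]+.5)*5-.5))
"
```

```text
30 9 [241.  162.5] crop [132. 214.]
30 -9 [263.2 162.5] crop [243. 215.]
-10 9 [241.5 209.7] crop [134. 450.]
-10 -9 [262.8 209.7] crop [241. 451.]
```

View pics/w3c.png

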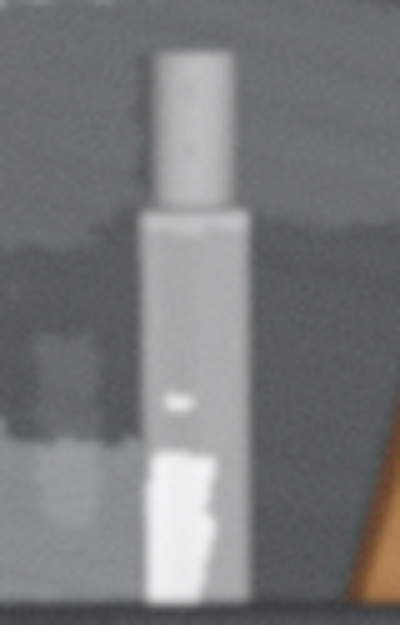

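The wrist view shows the punch parallel to the fingers (edges at columns about 243–265). It sits about 1.4 mm to the -y side of my estimate, so I'll go down with that correction.

```bash
python3 -m pendant '[{"dp":[-1,3,-20],"angular":[0,0,0],"jaw":110},{"dp":[0,0,-25],"angular":[0,0,0],"jaw":110},{"dp":[0,0,-20],"angular":[0,0,0],"jaw":110},{"dp":[0,0,-10],"angular":[0,0,0],"jaw":110},{"dp":[0,0,-3],"angular":[0,0,0],"jaw":110},{"dp":[0,0,0],"angular":[0,0,0],"jaw":110},{"dp":[0,0,0],"angular":[0,0,0],"jaw":110}]' 20;  python3 -c "
from h import *
target([.608,.164,.102],101)"
```

```text
time: 9.15
ee_pos: [0.6089, 0.1644, 0.1546]
eef_rot: [-0.068, 0.704, -0.704, 0.07]
ft_force: [-0.3, -0.0, -0.3]
width: 0.0495
t 9.15 ee [608.9 164.4 154.6] q [-0.92  0.56  0.79  1.64 -0.43  1.13 -1.4 ] F [-0.3 -0.  -0.3] w 49.5
k 0 dp mm [-0.9 -0.4 -1.6] rot [-1.6000e-01 -6.0000e-02  1.7982e+02]
k 180 dp mm [-0.9 -0.4 -1.6] rot [-0.04  0.1  -0.18]
```

```bash
python3 -m pendant '[{"dp":[-1,0,-1],"angular":[0,0,0],"jaw":150},{"dp":[0,0,0],"angular":[0,0,0],"jaw":190},{"dp":[0,0,0],"angular":[0,0,0],"jaw":230},{"dp":[0,0,0],"angular":[0,0,0],"jaw":255},{"dp":[0,0,0],"angular":[0,0,0],"jaw":255},{"dp":[0,0,0],"angular":[0,0,0],"jaw":255}]' 25;  python3 -c "
from h import *
target([.608,.164,.102],101)
shot('side','s4'); crop('s4',180,170,300,310,5,'s4c')"
```

```text
time: 9.75
ee_pos: [0.6074, 0.1641, 0.1524]
eef_rot: [0.069, -0.704, 0.704, -0.069]
ft_force: [0.1, -0.7, 1.1]
width: 0.0178
t 9.75 ee [607.4 164.1 152.4] q [-0.92  0.56  0.79  1.64 -0.43  1.12 -1.4 ] F [ 0.1 -0.7  1.1] w 17.8
k 0 dp mm [ 0.6 -0.1  0.6] rot [-3.0000e-02  3.0000e-02  1.7983e+02]
k 180 dp mm [ 0.6 -0.1  0.6] rot [ 0.02  0.02 -0.17]
```

View pics/s4c.png

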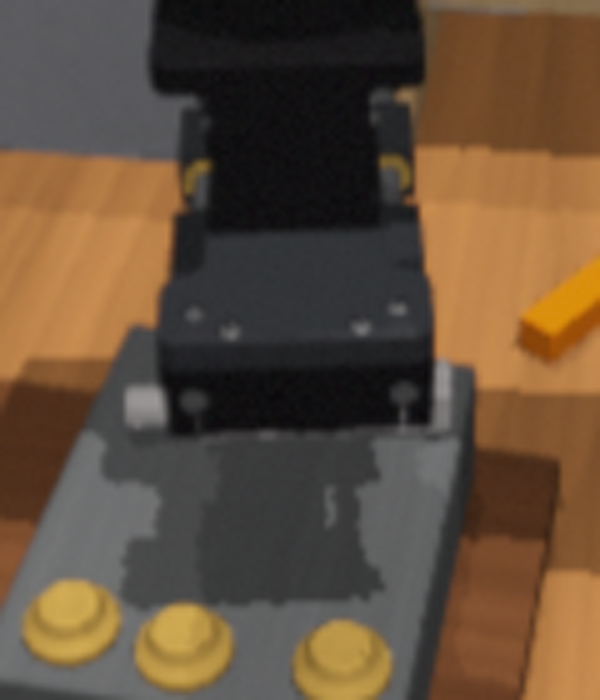

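```bash
python3 -m pendant '[{"dp":[0,0,6],"angular":[0,0,0],"jaw":255},{"dp":[0,0,15],"angular":[0,0,0],"jaw":255},{"dp":[0,0,25],"angular":[0,0,0],"jaw":255},{"dp":[0,0,30],"angular":[0,0,0],"jaw":255},{"dp":[0,0,30],"angular":[0,0,0],"jaw":255},{"dp":[0,0,15],"angular":[0,0,0],"jaw":255},{"dp":[-2,-12,0],"angular":[0,0,0],"jaw":255},{"dp":[-4,-25,0],"angular":[0,0,-1],"jaw":255}]' 40;  python3 -c "
from h import *
shot('scene','c5'); crop('c5',240,60,440,260,4,'c5c')
target([.541,-.2455,.221],91.3)"
```

```text
time: 10.6
ee_pos: [0.6007, 0.1281, 0.2721]
eef_rot: [-0.064, 0.704, -0.704, 0.063]
ft_force: [-0.3, -0.8, -2.7]
width: 0.0176
t 10.65 ee [600.  120.2 272.1] q [-0.94  0.41  0.88  1.56 -0.32  1.32 -1.42] F [ 0.8 -6.7 -2.5] w 17.3
k 0 dp mm [-5.900e+01 -3.657e+02 -1.000e-01] rot [  0.18   0.25 171.52]
k 180 dp mm [-5.900e+01 -3.657e+02 -1.000e-01] rot [ 0.17 -0.12 -8.48]
```

View pics/c5c.png

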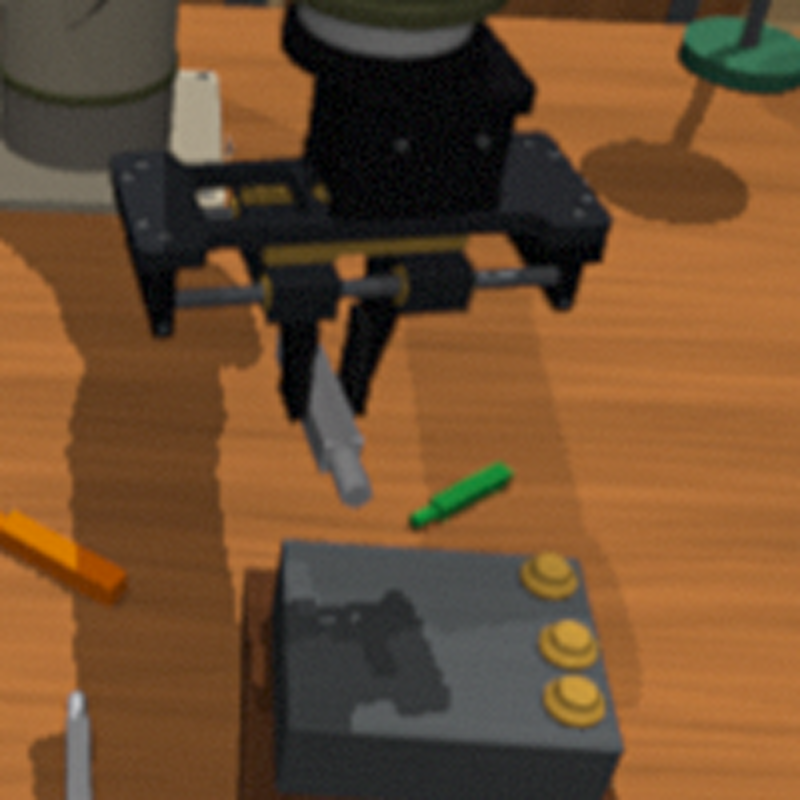

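```bash
python3 -m pendant '[{"dp":[-5,-30,0],"angular":[0,0,-1],"jaw":255},{"dp":[-6,-40,0],"angular":[0,0,-1],"jaw":255},{"dp":[-6,-40,0],"angular":[0,0,-1],"jaw":255},{"dp":[-6,-40,0],"angular":[0,0,-1],"jaw":255},{"dp":[-6,-40,0],"angular":[0,0,-1],"jaw":255},{"dp":[-6,-40,0],"angular":[0,0,-1],"jaw":255},{"dp":[-6,-40,0],"angular":[0,0,-1],"jaw":255},{"dp":[-6,-40,0],"angular":[0,0,-1],"jaw":255},{"dp":[-6,-30,0],"angular":[0,0,-0.5],"jaw":255},{"dp":[-4,-18,0],"angular":[0,0,0],"jaw":255},{"dp":[-2,-8,0],"angular":[0,0,0],"jaw":255},{"dp":[0,0,0],"angular":[0,0,0],"jaw":255}]' 40;  python3 -c "
from h import *
target([.541,-.2455,.181],91.3)"
```

```text
time: 11.85
ee_pos: [0.5404, -0.2407, 0.2726]
eef_rot: [-0.009, 0.707, -0.707, 0.009]
ft_force: [0.3, 0.7, -2.2]
width: 0.0174
t 11.85 ee [ 540.4 -240.7  272.6] q [-0.44  0.4   1.    1.62 -0.34  1.31 -0.93] F [ 0.3  0.7 -2.2] w 17.4
k 0 dp mm [  0.6  -4.8 -40.6] rot [ 1.1000e-01 -1.0000e-02  1.7985e+02]
k 180 dp mm [  0.6  -4.8 -40.6] rot [-0.   -0.07 -0.15]
```

```bash
python3 -m pendant '[{"dp":[0.5,-4.5,-15],"angular":[0,0,0],"jaw":255},{"dp":[0,0,-20],"angular":[0,0,0],"jaw":255},{"dp":[0,0,-6],"angular":[0,0,0],"jaw":255},{"dp":[0,0,0],"angular":[0,0,0],"jaw":255},{"dp":[0,0,0],"angular":[0,0,0],"jaw":255}]' 40;  python3 -c "
from h import *
target([.541,-.2455,.120],91.3)
shot('wrist','w6');shot('side','s6');shot('scene','c6')
crop('s6',230,60,350,170,6,'s6c');crop('c6',70,60,240,210,4,'c6c')"
```

```text
time: 12.35
ee_pos: [0.5431, -0.2427, 0.2325]
eef_rot: [0.011, -0.707, 0.707, -0.011]
ft_force: [-0.8, 0.6, -2.7]
width: 0.0176
t 12.35 ee [ 543.1 -242.7  232.5] q [-0.41  0.44  0.98  1.66 -0.38  1.24 -0.89] F [-0.8  0.6 -2.7] w 17.6
k 0 dp mm [ -2.1  -2.8 -61.5] rot [-2.0000e-02  2.0000e-02  1.7957e+02]
k 180 dp mm [ -2.1  -2.8 -61.5] rot [ 0.01  0.02 -0.43]
```

View pics/w6.png

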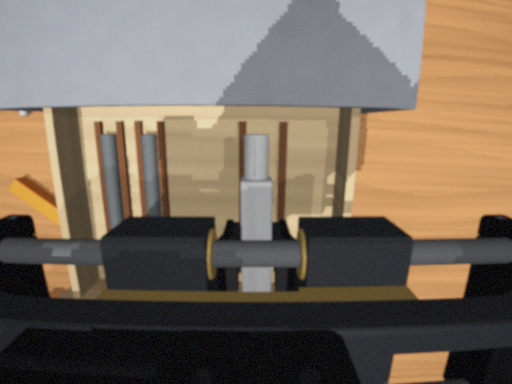

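View pics/s6c.png

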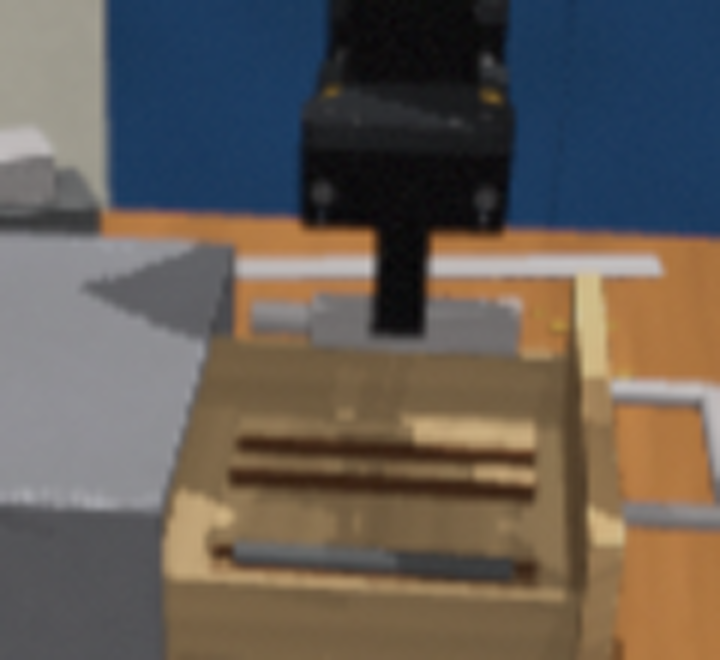

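View pics/c6c.png

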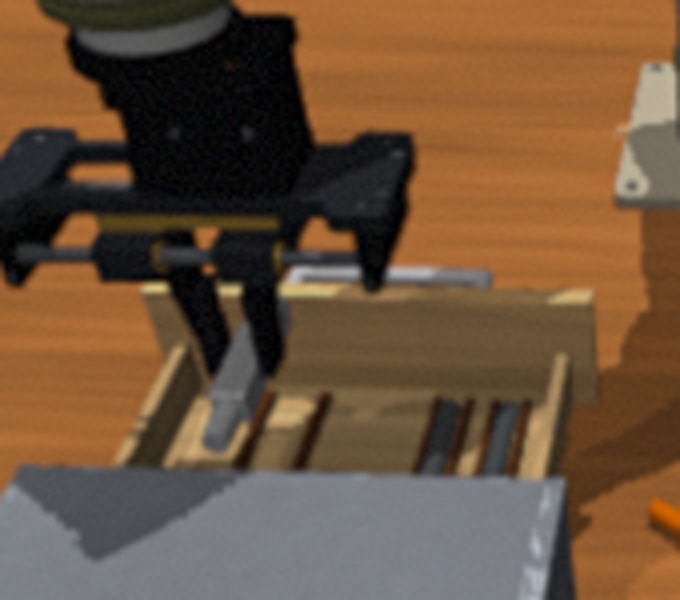

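Run:
```python
from h import *
crop('w6',220,110,310,225,5,'w6c')
z=load('w6')
cr=np.array([.547,-.2455]);yaw=np.radians(1.3);ux=np.array([np.cos(yaw),np.sin(yaw)]);uy=np.array([-ux[1],ux[0]])
for b in (-19,-13,13,19):
  for a in (65,20):
    p=proj(z,np.append(cr+a/1000*ux+b/1000*uy,.098)); print(a,b,'crop',np.round((p-[220,110]+.5)*5-.5))
s=np.array([.5431,-.2427]); zb=.2325-.0794
for a,b,h in ((36,9,18),(36,-9,18),(15,9,18),(15,-9,18)):
    p=proj(z,np.append(s+a/1000*ux+b/1000*uy,zb+h/1000)); print('punch',a,b,'crop',np.round((p-[220,110]+.5)*5-.5))
```

```text
65 -19 crop [334.  60.]
20 -19 crop [325. 347.]
65 -13 crop [295.  60.]
20 -13 crop [288. 346.]
65 13 crop [126.  58.]
20 13 crop [127. 345.]
65 19 crop [87. 58.]
20 19 crop [ 89. 345.]
punch 36 9 crop [111. 362.]
punch 36 -9 crop [276. 364.]
punch 15 9 crop [112. 544.]
punch 15 -9 crop [271. 545.]
```

View pics/w6c.png

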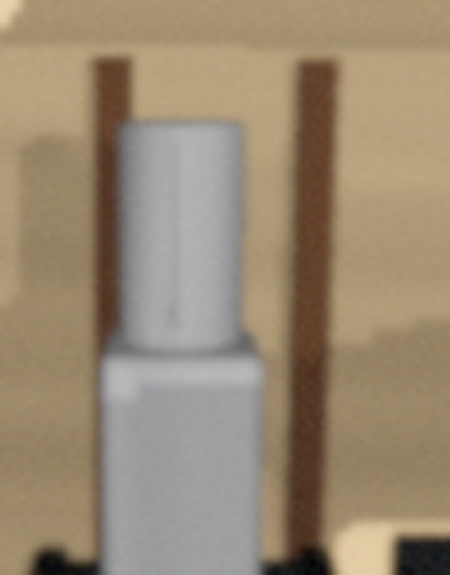

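```bash
python3 -m pendant '[{"dp":[-1,-3,-10],"angular":[0,0,-0.3],"jaw":255},{"dp":[-1,-1.7,-18],"angular":[0,0,0],"jaw":255},{"dp":[0,0,-14],"angular":[0,0,0],"jaw":255},{"dp":[0,0,-4],"angular":[0,0,0],"jaw":255},{"dp":[0,0,0],"angular":[0,0,0],"jaw":255},{"dp":[0,0,0],"angular":[0,0,0],"jaw":255}]' 40;  python3 - <<'E'
from h import *
target([.541,-.2462,.120],91.3)
shot('wrist','w7');crop('w7',210,60,320,225,4,'w7c')
z=load('w7')
cr=np.array([.547,-.2462]);yaw=np.radians(1.3);ux=np.array([np.cos(yaw),np.sin(yaw)]);uy=np.array([-ux[1],ux[0]])
for b in (-19,-13,13,19):
  for a in (65,20):
    p=proj(z,np.append(cr+a/1000*ux+b/1000*uy,.098)); print(a,b,'crop',np.round((p-[210,60]+.5)*4-.5))
st=read_state()['ee_pos'];s=np.array(st[:2]); zb=st[2]-.0794
for a,b,h in ((36,9,18),(36,-9,18),(15,9,18),(15,-9,18)):
    p=proj(z,np.append(s+a/1000*ux+b/1000*uy,zb+h/1000)); print('punch',a,b,'crop',np.round((p-[210,60]+.5)*4-.5))
E
```

```text
time: 13.1
ee_pos: [0.5411, -0.2479, 0.1868]
eef_rot: [0.008, -0.707, 0.707, -0.009]
ft_force: [0.5, -0.3, -1.5]
width: 0.0171
t 13.1 ee [ 541.1 -247.9  186.8] q [-0.37  0.49  0.94  1.71 -0.43  1.16 -0.86] F [ 0.5 -0.3 -1.5] w 17.1
k 0 dp mm [ -0.1   1.7 -15.8] rot [-6.0000e-02  3.0000e-02  1.7992e+02]
k 180 dp mm [ -0.1   1.7 -15.8] rot [ 0.02  0.04 -0.08]
65 -19 crop [306. 231.]
20 -19 crop [299. 517.]
65 -13 crop [267. 231.]
20 -13 crop [262. 517.]
65 13 crop [ 97. 231.]
20 13 crop [102. 517.]
65 19 crop [ 58. 231.]
20 19 crop [ 65. 517.]
punch 36 9 crop [128. 490.]
punch 36 -9 crop [259. 490.]
punch 15 9 crop [129. 636.]
punch 15 -9 crop [257. 636.]
```

View pics/w7c.png

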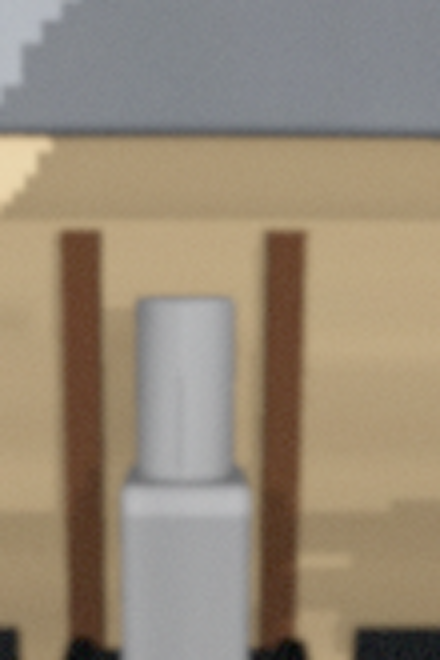

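```bash
python3 -m pendant '[{"dp":[0,0.5,-5],"angular":[0,0,0],"jaw":255},{"dp":[0,0,-5],"angular":[0,0,0],"jaw":255},{"dp":[0,0,-3],"angular":[0,0,0],"jaw":255},{"dp":[0,0,0],"angular":[0,0,0],"jaw":255},{"dp":[0,0,0],"angular":[0,0,0],"jaw":255}]' 40;  python3 - <<'E'
from h import *
target([.541,-.2457,.120],91.3)
E
```

```text
time: 13.65
ee_pos: [0.5408, -0.2473, 0.1733]
eef_rot: [0.008, -0.707, 0.707, -0.009]
ft_force: [0.4, 0.1, -2.6]
width: 0.0171
t 13.65 ee [ 540.8 -247.3  173.3] q [-0.37  0.5   0.93  1.72 -0.44  1.14 -0.85] F [ 0.4  0.1 -2.6] w 17.1
k 0 dp mm [ 0.2  1.6 -2.3] rot [-1.0000e-02  1.0000e-02  1.7992e+02]
k 180 dp mm [ 0.2  1.6 -2.3] rot [ 0.    0.   -0.08]
```

```bash
python3 -m pendant '[{"dp":[0,0,-1.5],"angular":[0,0,0],"jaw":255},{"dp":[0,0,0],"angular":[0,0,0],"jaw":255}]' 20;  python3 -m pendant '[{"dp":[0,0,-1],"angular":[0,0,0],"jaw":255},{"dp":[0,0,0],"angular":[0,0,0],"jaw":255}]' 20
python3 - <<'E'
from h import *
target([.541,-.2457,.120],91.3)
shot('side','s8');shot('wrist','w8')
crop('s8',230,60,350,170,6,'s8c');crop('w8',200,40,330,225,3,'w8c')
E
```

```text
time: 13.85
ee_pos: [0.5408, -0.2473, 0.1717]
eef_rot: [-0.008, 0.707, -0.707, 0.009]
ft_force: [0.1, 0.2, -2.8]
width: 0.0177
time: 14.05
ee_pos: [0.5408, -0.2473, 0.1707]
eef_rot: [-0.009, 0.707, -0.707, 0.009]
ft_force: [0.4, -0.4, -3.0]
width: 0.0177
t 14.05 ee [ 540.8 -247.3  170.7] q [-0.36  0.51  0.93  1.73 -0.44  1.13 -0.85] F [ 0.4 -0.4 -3. ] w 17.7
k 0 dp mm [0.2 1.6 0.3] rot [-1.0000e-02 -0.0000e+00  1.7992e+02]
k 180 dp mm [0.2 1.6 0.3] rot [-0.    0.01 -0.08]
```

View pics/s8c.png

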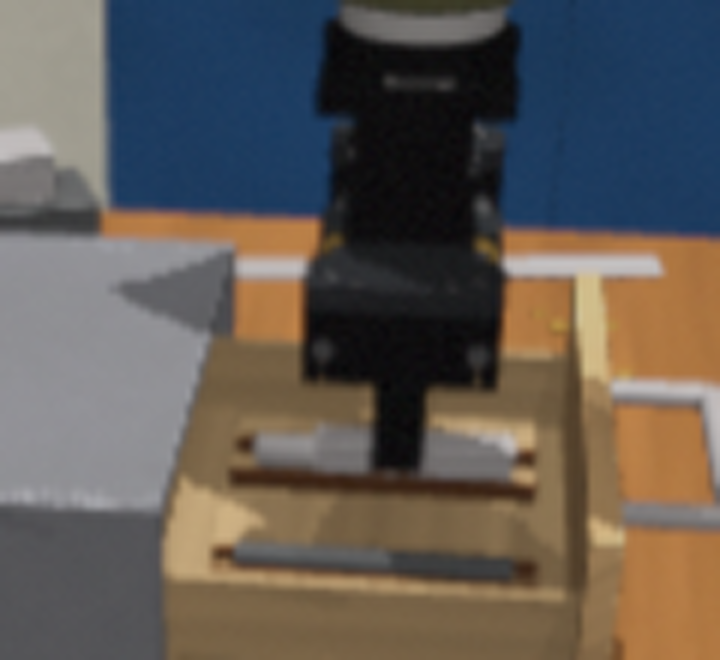

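View pics/w8c.png

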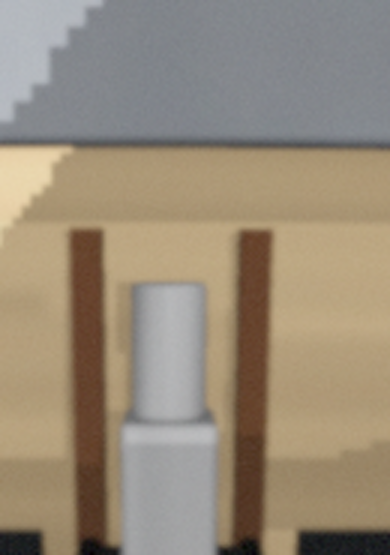

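The punch sits centred between the ribs (ribs at crop columns about 88 and 252, punch 122–218) and just above the floor. I'll lower it a touch more and let go.

```bash
python3 -m pendant '[{"dp":[0,0,-0.7],"angular":[0,0,0],"jaw":255},{"dp":[0,0,0],"angular":[0,0,0],"jaw":240},{"dp":[0,0,0],"angular":[0,0,0],"jaw":195},{"dp":[0,0,0],"angular":[0,0,0],"jaw":160},{"dp":[0,0,0],"angular":[0,0,0],"jaw":150},{"dp":[0,0,0],"angular":[0,0,0],"jaw":150},{"dp":[0,0,0],"angular":[0,0,0],"jaw":150}]' 10
python3 - <<'E'
from h import *
target([.541,-.2457,.120],91.3)
shot('wrist','w9')
crop('w9',200,40,330,225,3,'w9c')
E
```

```text
time: 14.85
ee_pos: [0.5408, -0.2473, 0.1701]
eef_rot: [0.008, -0.707, 0.707, -0.009]
ft_force: [0.5, -0.2, 0.7]
width: 0.0348
t 14.85 ee [ 540.8 -247.3  170.1] q [-0.36  0.51  0.93  1.73 -0.44  1.13 -0.85] F [ 0.5 -0.2  0.7] w 34.8
k 0 dp mm [0.2 1.6 0.9] rot [-2.0000e-02  0.0000e+00  1.7992e+02]
k 180 dp mm [0.2 1.6 0.9] rot [ 0.    0.01 -0.08]
```

View pics/w9c.png

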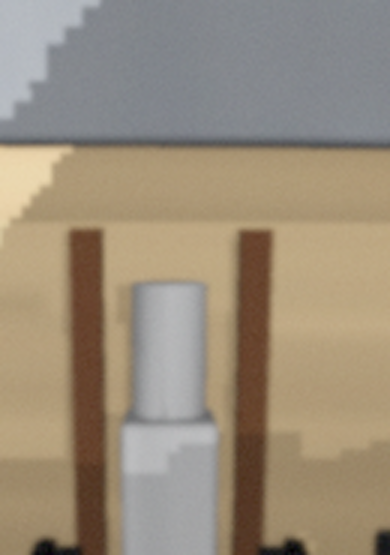

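```bash
python3 -m pendant '[{"dp":[0,0,5],"angular":[0,0,0],"jaw":150},{"dp":[0,0,15],"angular":[0,0,0],"jaw":150},{"dp":[0,0,25],"angular":[0,0,0],"jaw":150},{"dp":[0,0,30],"angular":[0,0,0],"jaw":150},{"dp":[0,0,30],"angular":[0,0,0],"jaw":160},{"dp":[-10,0,20],"angular":[0,0,0],"jaw":160},{"dp":[-30,10,0],"angular":[0,0,7],"jaw":160},{"dp":[-30,10,0],"angular":[0,0,8],"jaw":160},{"dp":[-30,10,0],"angular":[0,0,8],"jaw":160},{"dp":[-20,8,0],"angular":[0,0,8],"jaw":160},{"dp":[-10,4,0],"angular":[0,0,8],"jaw":160},{"dp":[0,0,0],"angular":[0,0,8],"jaw":160}]' 10
python3 - <<'E'
from h import *
target([.4115,-.2037,.210],1.3)
shot('side','s10');shot('scene','c10')
crop('s10',230,60,350,170,6,'s10c');crop('c10',80,100,240,210,5,'c10c')
E
```

```text
time: 16.1
ee_pos: [0.4097, -0.2056, 0.2959]
eef_rot: [-0.29, 0.645, -0.644, 0.293]
ft_force: [0.9, 0.1, 0.8]
width: 0.0325
t 16.1 ee [ 409.7 -205.6  295.9] q [-0.7  -0.17  0.99  1.91  0.15  1.33 -0.47] F [0.9 0.1 0.8] w 32.5
k 0 dp mm [  1.8   1.9 -34.9] rot [-0.23  0.05 42.63]
k 180 dp mm [  1.8   1.9 -34.9] rot [ 6.0000e-02  2.8000e-01 -1.3737e+02]
```

View pics/s10c.png

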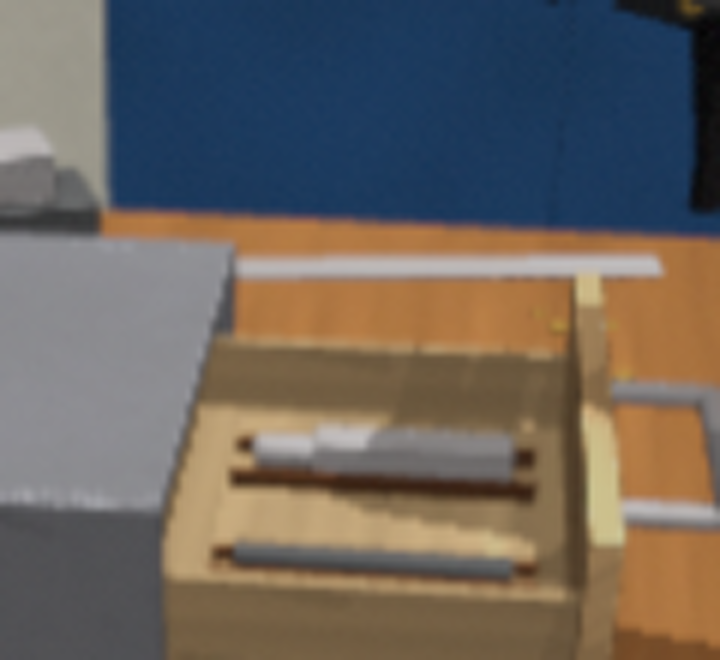

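View pics/c10c.png

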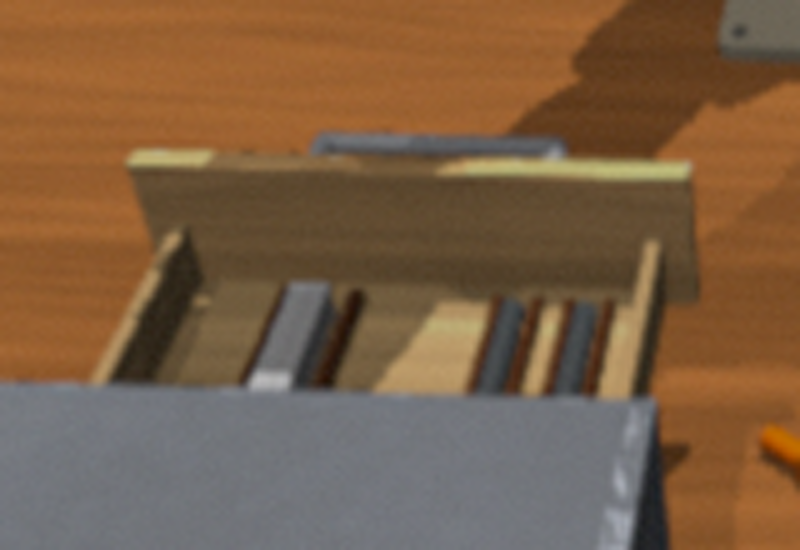

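```bash
python3 -m pendant '[{"dp":[1,1,0],"angular":[0,0,8.5],"jaw":160},{"dp":[0,0,0],"angular":[0,0,8.5],"jaw":160},{"dp":[0,0,0],"angular":[0,0,8.5],"jaw":160},{"dp":[0,0,0],"angular":[0,0,8.5],"jaw":160},{"dp":[0,0,-10],"angular":[0,0,8.5],"jaw":160},{"dp":[0,0,-20],"angular":[0,0,0],"jaw":160},{"dp":[0,0,0],"angular":[0,0,0],"jaw":160},{"dp":[0,0,0],"angular":[0,0,0],"jaw":160}]' 15
python3 - <<'E'
from h import *
target([.4115,-.2037,.130],1.3)
shot('wrist','w11');shot('side','s11'); crop('s11',250,60,380,170,6,'s11c')
E
```

```text
time: 17.0
ee_pos: [0.4119, -0.2046, 0.2657]
eef_rot: [0.503, -0.497, 0.497, -0.503]
ft_force: [0.1, -0.5, 0.2]
width: 0.0323
t 17.0 ee [ 411.9 -204.6  265.7] q [-0.85 -0.18  1.14  1.96  0.17  1.26  0.24] F [ 0.1 -0.5  0.2] w 32.3
k 0 dp mm [ -0.4   0.9 -84.7] rot [ 0.03 -0.03  0.63]
k 180 dp mm [ -0.4   0.9 -84.7] rot [-4.0000e-02 -4.0000e-02 -1.7937e+02]
```

View pics/w11.png

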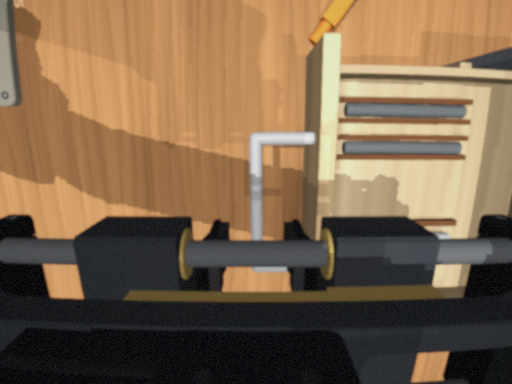

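View pics/s11c.png

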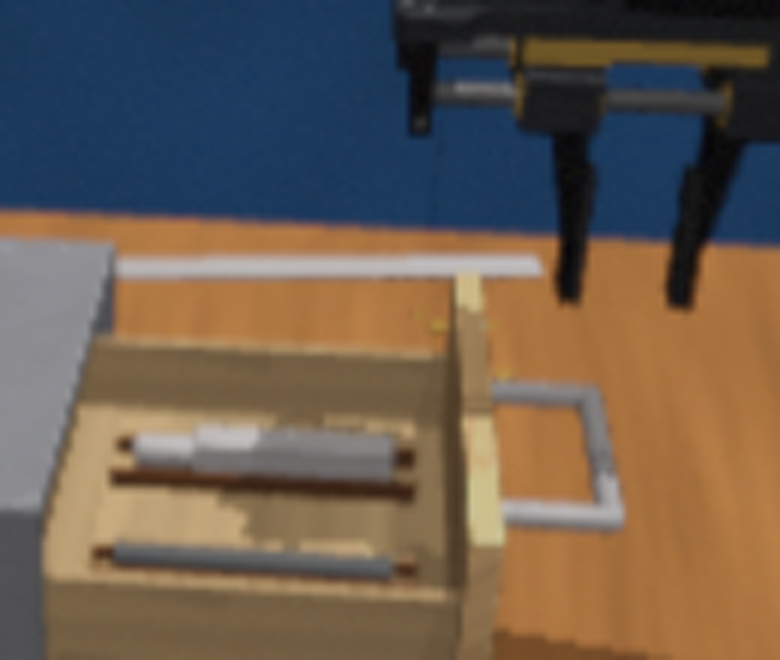

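The bar (column about 256) is midway between the fingers (about 213 and 297). I'll go down and grip it.

```bash
python3 -m pendant '[{"dp":[0,0,-20],"angular":[0,0,0.6],"jaw":160},{"dp":[0,0,-30],"angular":[0,0,0],"jaw":160},{"dp":[0,0,-20],"angular":[0,0,0],"jaw":160},{"dp":[0,0,-10],"angular":[0,0,0],"jaw":160},{"dp":[0,0,-4],"angular":[0,0,0],"jaw":160},{"dp":[0,0,0],"angular":[0,0,0],"jaw":220},{"dp":[0,0,0],"angular":[0,0,0],"jaw":255},{"dp":[0,0,0],"angular":[0,0,0],"jaw":255},{"dp":[0,0,0],"angular":[0,0,0],"jaw":255}]' 15
python3 - <<'E'
from h import *
target([.4115,-.2037,.130],1.3)
E
```

```text
time: 18.0
ee_pos: [0.4121, -0.2043, 0.1816]
eef_rot: [-0.506, 0.493, -0.494, 0.507]
ft_force: [1.8, 0.4, 2.6]
width: 0.0093
t 18.0 ee [ 412.1 -204.3  181.6] q [-0.84  0.11  1.28  2.06 -0.12  1.05  0.53] F [1.8 0.4 2.6] w 9.3
k 0 dp mm [-0.6  0.6 -0.6] rot [-0.06  0.07 -0.19]
k 180 dp mm [-0.6  0.6 -0.6] rot [-1.1000e-01 -9.0000e-02  1.7981e+02]
```

Joint 3 is at 1.28 with a limit of 1.34, so I'll push gently and watch it.

```bash
python3 -m pendant '[{"dp":[5,0,0],"angular":[0,0,0],"jaw":255},{"dp":[8,0.2,0],"angular":[0,0,0],"jaw":255},{"dp":[8,0.2,0],"angular":[0,0,0],"jaw":255}]' 15
python3 - <<'E'
from h import *
target([.5615,-.2003,.130],1.3)
E
```

```text
time: 18.3
ee_pos: [0.4331, -0.2039, 0.1816]
eef_rot: [-0.506, 0.494, -0.493, 0.507]
ft_force: [-2.8, 0.5, 7.2]
width: 0.0092
t 18.3 ee [ 433.1 -203.9  181.6] q [-0.76  0.21  1.22  2.02 -0.23  1.06  0.6 ] F [-2.8  0.5  7.2] w 9.2
k 0 dp mm [128.4   3.6  -0.6] rot [-0.06  0.03 -0.19]
k 180 dp mm [128.4   3.6  -0.6] rot [-4.0000e-02 -9.0000e-02  1.7981e+02]
```

Joint 3 is now falling, so I'll carry on.

```bash
python3 -m pendant '[{"dp":[8,0.2,0],"angular":[0,0,0],"jaw":255},{"dp":[10,0.2,0],"angular":[0,0,0],"jaw":255},{"dp":[12,0.3,0],"angular":[0,0,0],"jaw":255},{"dp":[14,0.4,0],"angular":[0,0,0],"jaw":255},{"dp":[14,0.4,0],"angular":[0,0,0],"jaw":255},{"dp":[14,0.4,0],"angular":[0,0,0],"jaw":255},{"dp":[14,0.4,0],"angular":[0,0,0],"jaw":255},{"dp":[12,0.3,0],"angular":[0,0,0],"jaw":255},{"dp":[10,0.3,0],"angular":[0,0,0],"jaw":255},{"dp":[7,0.2,0],"angular":[0,0,0],"jaw":255},{"dp":[4,0.1,0],"angular":[0,0,0],"jaw":255},{"dp":[0,0,0],"angular":[0,0,0],"jaw":255}]' 15
python3 - <<'E'
from h import *
target([.5615,-.2003,.130],1.3)
E
```

```text
time: 19.5
ee_pos: [0.5527, -0.2014, 0.1816]
eef_rot: [-0.506, 0.493, -0.494, 0.506]
ft_force: [2.1, -5.0, 3.5]
width: 0.0093
t 19.5 ee [ 552.7 -201.4  181.6] q [-0.51  0.51  1.02  1.74 -0.47  1.16  0.67] F [ 2.1 -5.   3.5] w 9.3
k 0 dp mm [ 8.8  1.1 -0.6] rot [ 0.08  0.1  -0.17]
k 180 dp mm [ 8.8  1.1 -0.6] rot [-1.6000e-01  1.2000e-01  1.7983e+02]
```

```bash
python3 -m pendant '[{"dp":[4,0.1,0],"angular":[0,0,0],"jaw":255},{"dp":[3,0.1,0],"angular":[0,0,0],"jaw":255},{"dp":[0,0,0],"angular":[0,0,0],"jaw":255}]' 15;python3 -m pendant '[{"dp":[2,0.1,0],"angular":[0,0,0],"jaw":255},{"dp":[0,0,0],"angular":[0,0,0],"jaw":255}]' 15; python3 -m pendant '[{"dp":[2,0.1,0],"angular":[0,0,0],"jaw":255},{"dp":[0,0,0],"angular":[0,0,0],"jaw":255}]' 15
```

```text
time: 19.8
ee_pos: [0.5592, -0.2012, 0.1817]
eef_rot: [-0.506, 0.493, -0.494, 0.506]
ft_force: [-0.1, -4.2, 4.4]
width: 0.0093
time: 20.0
ee_pos: [0.5609, -0.2012, 0.1816]
eef_rot: [0.506, -0.493, 0.494, -0.506]
ft_force: [0.0, -4.4, 5.2]
width: 0.0092
time: 20.2
ee_pos: [0.5618, -0.2013, 0.1816]
eef_rot: [0.506, -0.494, 0.493, -0.506]
ft_force: [-6.8, -3.3, 11.0]
width: 0.0094
```

```bash
python3 -m pendant '[{"dp":[2,0,0],"angular":[0,0,0],"jaw":255},{"dp":[0,0,0],"angular":[0,0,0],"jaw":255}]' 15;python3 -m pendant '[{"dp":[1,0,0],"angular":[0,0,0],"jaw":255},{"dp":[0,0,0],"angular":[0,0,0],"jaw":255}]' 15
```

```text
time: 20.4
ee_pos: [0.562, -0.2014, 0.1814]
eef_rot: [0.507, -0.496, 0.492, -0.505]
ft_force: [-16.6, -1.3, 17.9]
width: 0.0091
time: 20.6
ee_pos: [0.5622, -0.2014, 0.1813]
eef_rot: [0.507, -0.497, 0.492, -0.505]
ft_force: [-21.3, 1.1, 22.0]
width: 0.0095
```

```bash
python3 -m pendant '[{"dp":[-2.5,0,0],"angular":[0,0,0],"jaw":255},{"dp":[0,0,0],"angular":[0,0,0],"jaw":255}]' 15;python3 -m pendant '[{"dp":[0,0,0],"angular":[0,0,0],"jaw":200},{"dp":[0,0,0],"angular":[0,0,0],"jaw":165},{"dp":[0,0,0],"angular":[0,0,0],"jaw":165},{"dp":[0,0,0],"angular":[0,0,0],"jaw":165},{"dp":[0,0,0],"angular":[0,0,0],"jaw":165}]' 15
python3 - <<'E'
from h import *
target([.5615,-.2003,.130],1.3)
shot('side','s12'); crop('s12',150,60,310,210,5,'s12c')
E
```

```text
time: 20.8
ee_pos: [0.5618, -0.2013, 0.1815]
eef_rot: [0.506, -0.495, 0.493, -0.506]
ft_force: [-8.4, -3.4, 10.8]
width: 0.0097
time: 21.3
ee_pos: [0.5634, -0.1999, 0.1809]
eef_rot: [-0.506, 0.494, -0.493, 0.507]
ft_force: [0.6, -0.1, 0.4]
width: 0.0301
t 21.3 ee [ 563.4 -199.9  180.9] q [-0.5   0.53  1.    1.71 -0.49  1.17  0.67] F [ 0.6 -0.1  0.4] w 30.1
k 0 dp mm [-1.9 -0.4  0.1] rot [-0.02 -0.01 -0.21]
k 180 dp mm [-1.9 -0.4  0.1] rot [ 1.0000e-02 -4.0000e-02  1.7979e+02]
```

View pics/s12c.png

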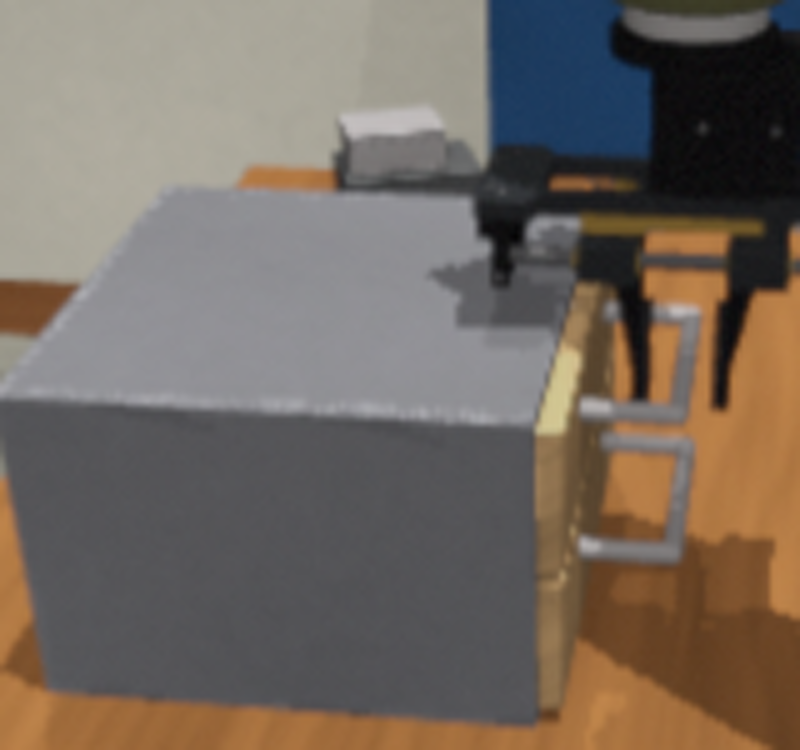

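The top drawer front is flush with the lower one. I'll lift clear.

```bash
python3 -m pendant '[{"dp":[0,0,10],"angular":[0,0,0],"jaw":165},{"dp":[0,0,20],"angular":[0,0,0],"jaw":165},{"dp":[0,0,30],"angular":[0,0,0],"jaw":165},{"dp":[0,0,35],"angular":[0,0,0],"jaw":165},{"dp":[0,0,30],"angular":[0,0,0],"jaw":165},{"dp":[-20,0,10],"angular":[0,0,0],"jaw":165},{"dp":[-30,0,0],"angular":[0,0,0],"jaw":165},{"dp":[-20,0,0],"angular":[0,0,0],"jaw":165},{"dp":[0,0,0],"angular":[0,0,0],"jaw":165},{"dp":[0,0,0],"angular":[0,0,0],"jaw":165}]' 15
python3 - <<'E'
from h import *
target([.5615,-.2003,.130],1.3)
shot('side','s13');shot('scene','c13'); crop('s13',150,80,310,210,5,'s13c')
E
```

```text
time: 22.35
ee_pos: [0.4936, -0.1999, 0.3168]
eef_rot: [-0.506, 0.493, -0.493, 0.507]
ft_force: [0.3, 0.4, -0.9]
width: 0.0306
t 22.35 ee [ 493.6 -199.9  316.8] q [-0.76  0.2   1.22  1.71 -0.2   1.36  0.52] F [ 0.3  0.4 -0.9] w 30.6
k 0 dp mm [  67.9   -0.4 -135.8] rot [-0.09  0.1  -0.22]
k 180 dp mm [  67.9   -0.4 -135.8] rot [-1.5000e-01 -1.5000e-01  1.7978e+02]
```

View pics/s13c.png

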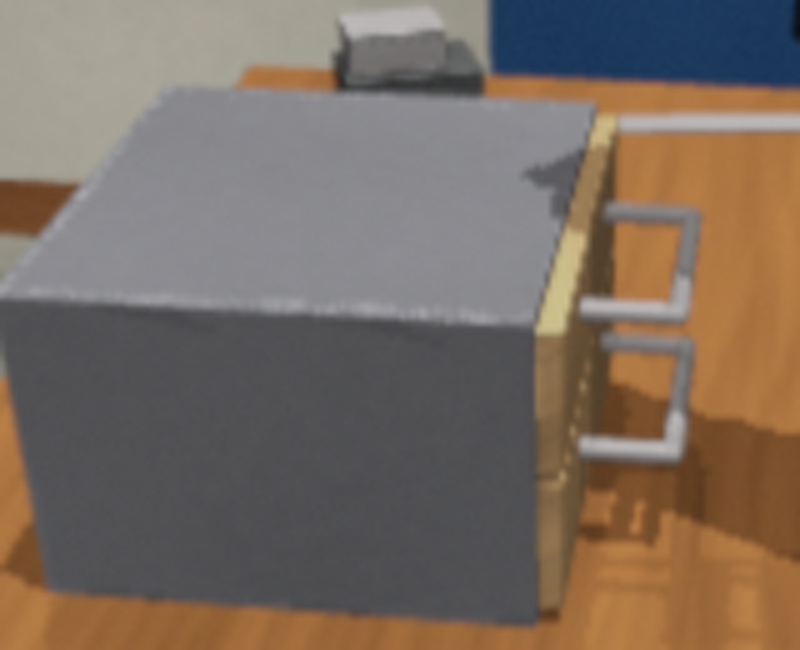

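View pics/c13.png

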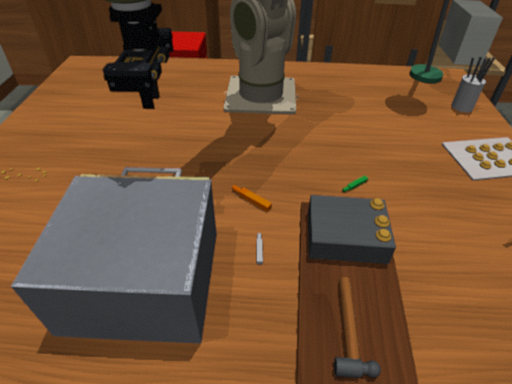

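The drawer is shut and flush, with the two bars lined up, and the lower drawer is still shut. The bosses (about (378,204), (383,222), (384,236)) and the hammer are where they were, and the arm is clear. I'll hand the job in.

```bash
python3 -c "
from bench import *
print(close_job())"
```

```text
the job is handed in; nothing more can be done
None
```

The punch is in the cradle and the top drawer is pushed home. I handed the job in at about 22 s of the 67 s allowed; no verdict was reported.

- **Drawer out:** I pulled the drawer by its bar until it met the stop. The pull force rose to about 30 N there.
- **Punch placed:** I gripped the punch by the upper part of its body, so the fingertips stayed above the ribs. In the wrist view it was about 0.6 mm off the cradle's middle line and parallel to the ribs; I shifted it by that much, lowered it to the floor and let go. The last pictures before closing, from the side and scene cameras, showed it lying flat between the ribs.
- **Drawer home:** I pushed the drawer in until it stopped, at about 21 N, then released the bar and lifted clear.

**Last checks:**
- The top drawer's front is flush with the cabinet and in line with the lower one, which stayed shut.
- The bosses and hammer look unmoved.
- The arm touches nothing, with a wrist force of about 1 N or less.

**Not confirmed:** I could not see the punch after the drawer closed, so its final position rests on the gentle push.

**Disagreements:** The side and scene cameras put the ribs 1.5–3 mm off from the wrist camera, and I used the wrist camera. Joint 3 reached 1.28 of its 1.34 rad limit when I gripped the bar to close the drawer, and stayed within range.

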